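# Find the full spray can by heft and park its cap

### The job

One of the three identical spray cans is full, the other two are nearly empty: pick them up one at a time to feel which is the heavy one, standing each back upright where it was. With the full can standing in its place, take off its red cap and set it in the green dish, lying flat inside with the open side down. Leave the other cans capped and everything else on the bench undisturbed.

Things in the scene. Friction and masses are not known exactly. Their poses are not given: they have to be found in the camera images.
- can_a: One of three look-alike upright white spray cans with a blue band; any one may be the full one (320 to 420 g), the other two weigh 85 to 145 g. Body 56 mm in diameter, straight to 124 mm up, flat shoulder at 130 mm; under the cap a nozzle 24 mm wide rises to 148 mm. Origin: centre of the underside, z up.
- can_b: One of three look-alike upright white spray cans with a blue band; any one may be the full one (320 to 420 g), the other two weigh 85 to 145 g. Body 56 mm in diameter, straight to 124 mm up, flat shoulder at 130 mm; under the cap a nozzle 24 mm wide rises to 148 mm. Origin: centre of the underside, z up.
- can_c: One of three look-alike upright white spray cans with a blue band; any one may be the full one (320 to 420 g), the other two weigh 85 to 145 g. Body 56 mm in diameter, straight to 124 mm up, flat shoulder at 130 mm; under the cap a nozzle 24 mm wide rises to 148 mm. Origin: centre of the underside, z up.
- cap_a: The loose red cap of can_a: a cup 37 mm in outer diameter, 30 mm tall, open below, about 12 g, resting by its own weight on the can's shoulder around the nozzle (its top is 160 mm above the bench). Lift it straight up by more than 20 mm to clear the nozzle. Origin: centre of its open lower edge, z up.
- cap_b: The loose red cap of can_b: a cup 37 mm in outer diameter, 30 mm tall, open below, about 12 g, resting by its own weight on the can's shoulder around the nozzle (its top is 160 mm above the bench). Lift it straight up by more than 20 mm to clear the nozzle. Origin: centre of its open lower edge, z up.
- cap_c: The loose red cap of can_c: a cup 37 mm in outer diameter, 30 mm tall, open below, about 12 g, resting by its own weight on the can's shoulder around the nozzle (its top is 160 mm above the bench). Lift it straight up by more than 20 mm to clear the nozzle. Origin: centre of its open lower edge, z up.
- dish: Shallow round green plastic dish fixed on the bench, for parking the cap: outer diameter 88 mm at the rim, 14 mm high, flat inner floor 78 mm across, 4 mm above the bench. Origin: centre of its underside, z up.
- piston: Aluminium engine piston standing on the bench, a bystander: 52 mm in diameter, 42 mm tall. Origin: centre of its underside.
- tape: Grey roll of tape lying flat among the cans, a bystander: 60 mm in diameter, 22 mm tall. Origin: centre of its underside.
- wrench: Steel wrench lying flat beyond the dish, a bystander. Origin: centre of its underside, x along the tool.
Things that resemble listed ones, but are neither listed nor needed, are in the scene too. Leave any turquoise look-alike of the cap_a alone. Leave any brown look-alike of the can_c alone.

How it is judged (in metres and radians):
On the way, in this order (a step that is already met when the one before it is completed fails the run):
1. a can is picked up, 15 mm or more clear of the bench, with its cap on (((height (world z) of can_a above 0.015 m and (z of cap_a in the frame of can_a above 0.118 m and distance between cap_a and can_a below 0.145 m)) or (height (world z) of can_b above 0.015 m and (z of cap_b in the frame of can_b above 0.118 m and distance between cap_b and can_b below 0.145 m)) or (height (world z) of can_c above 0.015 m and (z of cap_c in the frame of can_c above 0.118 m and distance between cap_c and can_c below 0.145 m)))), for 0.1 s.
2. the cap of the full can (it bears on the bench with over 2.3 N) is lifted clear of the nozzle while that can stands let go in its place (((angle between can_a's own z axis and vertical below 0.1 rad and height (world z) of can_a between -0.006 and 0.006 m and distance of can_a from where it was at the start of the episode below 0.04 m and contact force between the fingers and can_a below 0.1 N and z of cap_a in the frame of can_a above 0.15 m and contact force between can_a and anything else above 2.3 N) or (angle between can_b's own z axis and vertical below 0.1 rad and height (world z) of can_b between -0.006 and 0.006 m and distance of can_b from where it was at the start of the episode below 0.04 m and contact force between the fingers and can_b below 0.1 N and z of cap_b in the frame of can_b above 0.15 m and contact force between can_b and anything else above 2.3 N) or (angle between can_c's own z axis and vertical below 0.1 rad and height (world z) of can_c between -0.006 and 0.006 m and distance of can_c from where it was at the start of the episode below 0.04 m and contact force between the fingers and can_c below 0.1 N and z of cap_c in the frame of can_c above 0.15 m and contact force between can_c and anything else above 2.3 N))), for 0.1 s.
At the end, for the whole second after the job is handed in: The full can's cap rests in the dish, open side down and flat on its floor (within 26 mm of the centre, edge under 9 mm up, tilt under 0.15 rad); all three cans stand upright at rest, within 40 mm of their starts; the other two wear their caps (angle between each of can_a, can_b, can_c's own z axis and vertical below 0.1 rad and height (world z) of can_a between -0.006 and 0.006 m and distance of each of can_a, can_b, can_c from where it was at the start of the episode below 0.04 m and linear speed of each of can_a, can_b, can_c below 0.02 m/s and height (world z) of can_b between -0.006 and 0.006 m and height (world z) of can_c between -0.006 and 0.006 m and ((horizontal distance between cap_a and dish below 0.026 m and height (world z) of cap_a below 0.009 m and angle between cap_a's own z axis and vertical below 0.15 rad and linear speed of cap_a below 0.02 m/s and contact force between can_a and anything else above 2.3 N and (z of cap_b in the frame of can_b above 0.118 m and distance between cap_b and can_b below 0.145 m) and (z of cap_c in the frame of can_c above 0.118 m and distance between cap_c and can_c below 0.145 m)) or (horizontal distance between cap_b and dish below 0.026 m and height (world z) of cap_b below 0.009 m and angle between cap_b's own z axis and vertical below 0.15 rad and linear speed of cap_b below 0.02 m/s and contact force between can_b and anything else above 2.3 N and (z of cap_a in the frame of can_a above 0.118 m and distance between cap_a and can_a below 0.145 m) and (z of cap_c in the frame of can_c above 0.118 m and distance between cap_c and can_c below 0.145 m)) or (horizontal distance between cap_c and dish below 0.026 m and height (world z) of cap_c below 0.009 m and angle between cap_c's own z axis and vertical below 0.15 rad and linear speed of cap_c below 0.02 m/s and contact force between can_c and anything else above 2.3 N and (z of cap_a in the frame of can_a above 0.118 m and distance between cap_a and can_a below 0.145 m) and (z of cap_b in the frame of can_b above 0.118 m and distance between cap_b and can_b below 0.145 m)))); the robot touches nothing.
It fails at once if a can is tipped by more than 0.6 rad (angle between any of can_a, can_b, can_c's own z axis and vertical above 0.6 rad).
It fails at once if the piston, the tape or the wrench is shifted by more than 40 mm (distance of any of piston, tape, wrench from where it was at the start of the episode above 0.04 m).
It also fails if it takes over 69 s, if anything falls off the work surface, if the arm or the gripper's body presses on something with over 40 N, if the wrist force passes 120 N, or if a joint passes its speed limit or range.

### The arm

A 6-joint arm with a two-finger parallel gripper is mounted at the origin on the work surface. World frame = base frame: x ahead of the robot, y to its left, z up, the work surface at z = 0. Lengths are in mm, angles in rad, forces in N, time in s.
With the tool pointing down it reaches from about 300 to 775 mm from the base axis. Payload 14.6 kg.
Tool frame: the origin (TCP) lies midway between the tips of the shut fingers; the grasp point (between the pads) lies 19 mm behind it (ctrl.grip_depth is the distance from the TCP to the grasp point, in mm); y points along the fingers, z is the direction in which the jaws open and shut, and the axes are right-handed (so a half turn about y gives the same grasp; the last joint's range is limited). The gripper opens to 85 mm and grips with 20 to 120 N. Pads are 22 mm wide; open, the fingers measure 114 mm over their backs; the gripper's body (76 mm by 85 mm) begins 54 mm behind the grasp point. The pads swing forward as they close: fully open they stand 13 mm farther back than shut.
Start: joints at [-1.237, 0.3, 1.521, -0, 1.321, -0.067], TCP at [214.578, -506.405, 231.281] pointing down, gripper open.
Joint ranges: [-3.03, 3.03], [-0.79, 2.21], [0.23, 2.52], [-1.04, 4.18], [0, 3.07], [-2.55, 2.55]. Speed limits (rad/s): [2.22, 2.22, 2.57, 3.14, 3.14, 3.14].

### API

Orientations are given as a unit quaternion [x, y, z, w].
In Python, from plant import monitor, viewer, ctrl gives the robot as it stands.
- The arm moves only by the tool step_arm, never from a script. Its argument "motion" is text: rows parted by semicolons, each of 7 numbers parted by spaces: the gripper's target within -1 to 1 (fully open at 1, half-way at 0, shut at -1), then the shift along the tool's x, y, z in mm, then the turn, a rotation vector about the tool's x, y, z in rad. In form: jaw dx dy dz rx ry rz; .... A call has 1 to 8 rows; each row is the pose to reach, as a shift and turn from the pose commanded when the call began, along the tool's axes at that moment; what a row does not reach only later rows make up. A row lasts 1/8 s, in which the tool goes at most 62.5 mm and 10.7 degrees, less where a joint would pass 70% of its speed; a pose out of reach is approached as far as the arm can. A call with a gripper value outside its range is refused whole. The fingers move at their own pace and stop on an object; "force" is the grip in N (left out, the last holds). Time passes only in rows, so rows that repeat a pose let the fingers close. It gives the time, the measured TCP pose, the force and the opening at its end, in the units of the state.
- monitor.get_obs(): the state, without advancing time (a new reading comes with each control period).
- viewer.snapshot(name): name is "scene" or "top" or "wrist"; returns (picture, depth): 384x512x3 uint8, red, green, blue; 384x512 float32, mm along the optical axis (not along the pixel's ray), 0 where there is no reading.
- viewer.camera_model(name): a dict with "fx", "fy", "cx", "cy" (pixels), "eye" and "rotation" of the camera in the world; the wrist camera has in their place "mount" (4x4, takes a point from camera to tool coordinates, whose origin is the TCP and whose axes are the tool frame's). Camera axes: x right, y down, z forward; pixel columns grow to the right and rows downward; lengths in mm; the calibration is good to about 2 mm. A picture is of the moment at which its call begins: read the wrist's pose just before it. camera_model takes no time and is no camera call.
- ctrl.close_job(): hands the job in, once; it reports no verdict.
The state is a dict: "clock": time; "joints": joint angles; "qd": joint speeds; "tau": joint torques, N m; "tcp_pos": TCP position; "eef_rot": TCP orientation; "wrist_force": force on the tool from outside, world axes, zero at the start; "moment": the same for the moment, N m; "grip_width": opening from 0.0 (shut) to 1.0 (fully open).
Only numpy, scipy, OpenCV 4.12 (cv2) and the standard library are available. Lean on these libraries where they do the work, as an engineer would, in place of code of your own. Each camera call takes 0.05 s, during which the arm holds its last target. There are 200 camera calls.

## Working session

There is one attempt and no reset: what is moved stays moved. The work goes in short steps, Python scripts to look and compute and a tool call to move; the robot and the scene stay as the last step left them, time stands still between calls to the robot, and variables do not carry over. Pictures are saved under pics/ and viewed, on a budget of 10 in all, crops included, one or two more only if the job needs it, and the job is handed in when it is done.

Besides the shell and the picture viewer there is one more tool, called after "Request:" as name(argument=value, ...) on one line, values as JSON. step_arm: Moves the arm, as the interface text tells. Its arguments: {"type":"object","properties":{"motion":{"type":"string"},"force":{"type":"number"}},"required":["motion"]}

```bash
ls; mkdir -p pics; python3 - <<'E'
from plant import monitor, viewer, ctrl
import cv2,numpy as np
print(monitor.get_obs(), ctrl.grip_depth)
for n in ("scene","top"):
    p,d=viewer.snapshot(n); np.savez(f"pics/{n}.npz",p=p,d=d)
    cv2.imwrite(f"pics/{n}.png",cv2.resize(p[:,:,::-1],(768,576)))
    print(n,viewer.camera_model(n))
print(viewer.camera_model("wrist"))
E
```

```text
pics
{'clock': 0.0, 'joints': array([-1.23659229e+00,  3.00520877e-01,  1.52162467e+00, -5.68113696e-06,
        1.32071747e+00, -6.65972133e-02]), 'qd': array([-7.34507076e-04, -2.01331824e-04, -5.69231452e-05,  4.01009888e-05,
        1.03899915e-04, -1.38398278e-04]), 'tau': array([-1.08929249e-03, -5.43492651e+01, -3.61793661e+01, -1.46865746e-04,
        4.00352219e-03,  2.58573237e-05]), 'tcp_pos': array([ 214.4997607 , -506.17200799,  230.67557612]), 'eef_rot': array([-0.14082036,  0.69340002, -0.69251028,  0.14069667]), 'wrist_force': array([ 0.30743559, -0.38216423, -0.58709593]), 'moment': array([-0.03785578, -0.02059509, -0.03922232]), 'grip_width': 1.0004173692247527} 18.700000000000003
scene {'fx': 380.9956955986204, 'fy': 380.9956955986204, 'cx': 258.94066012363453, 'cy': 188.89535750501457, 'eye': array([ 913.4736332 , -491.46368666,  625.2796578 ]), 'rotation': array([ 0.8729906 ,  0.24729906, -0.11863508, -0.40330672])}
top {'fx': 441.32453531351507, 'fy': 441.32453531351507, 'cx': 255.4150975047229, 'cy': 193.50184529694997, 'eye': array([ 493.95918408,   13.24508952, 1134.83864402]), 'rotation': array([ 0.70807673, -0.70513237,  0.02325327, -0.02957997])}
{'fx': 339.61484983048854, 'fy': 339.61484983048854, 'cx': 258.83433459507955, 'cy': 191.43916971431358, 'mount': array([[-1.29202781e-03,  9.57780033e-01,  2.87499113e-01,
        -7.33874893e+01],
       [-1.71491212e-03, -2.87501052e-01,  9.57778787e-01,
        -1.42604018e+02],
       [ 9.99997695e-01,  7.44441111e-04,  2.01396794e-03,
         7.71978280e-01],
       [ 0.00000000e+00,  0.00000000e+00,  0.00000000e+00,
         1.00000000e+00]])}
```

View pics/top.png

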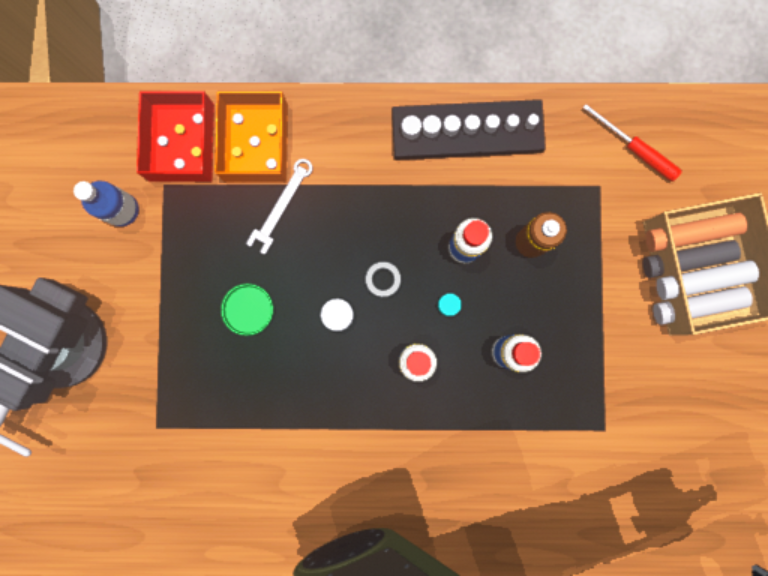

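View pics/scene.png

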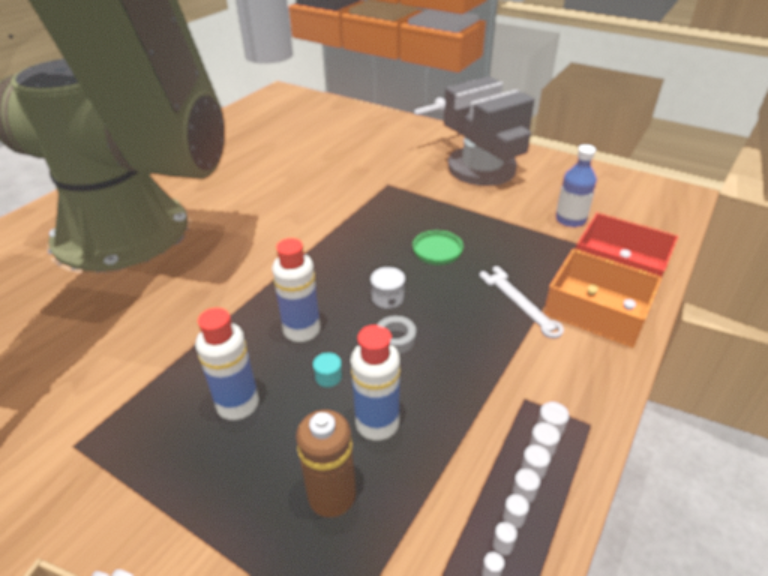

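The top view shows the red caps near (418,363), (526,354) and (476,233), and the green dish at (247,310). The turquoise look-alike is at (450,304) and the brown can at (546,230). The scene view confirms three capped cans standing upright. Next I'll turn these into positions.

```bash
cat >h.py <<'E'
import numpy as np,cv2
from plant import monitor,viewer,ctrl
from scipy.spatial.transform import Rotation as R
def ray(m,u,v,z=None,d=None):
    Rm=R.from_quat(m["rotation"]).as_matrix() ; r=Rm@[(u-m["cx"])/m["fx"],(v-m["cy"])/m["fy"],1]
    k=d if d is not None else (z-m["eye"][2])/r[2]
    return m["eye"]+k*r
def go(x,y,z,yaw=None):
    """shift and turn in tool axes to reach world target pointing down; yaw= world angle of tool z axis"""
    o=monitor.get_obs(); Rt=R.from_quat(o["eef_rot"])
    s=Rt.inv().apply(np.array([x,y,z])-o["tcp_pos"])
    if yaw is None: return s
    c,sn=np.cos(yaw),np.sin(yaw); Z=np.array([c,sn,0]);Y=np.array([0,0,-1.]);X=np.cross(Y,Z)
    return s,(Rt.inv()*R.from_matrix(np.c_[X,Y,Z])).as_rotvec()
E
python3 - <<'E'
from h import *
f=np.load("pics/top.npz");p,d=f["p"],f["d"];m=viewer.camera_model("top")
hsv=cv2.cvtColor(p,cv2.COLOR_RGB2HSV)
def blobs(mask,name,z):
    n,l,s,c=cv2.connectedComponentsWithStats(mask.astype(np.uint8))
    for i in range(1,n):
        if s[i,4]>60 and 105<c[i][0]<405 and 120<c[i][1]<290:
            dd=np.median(d[l==i]); print(name,s[i,4],c[i].round(1),ray(m,*c[i],z=z).round(1),ray(m,*c[i],d=dd).round(1))
h,s,v=hsv[...,0],hsv[...,1],hsv[...,2]
blobs(((h<8)|(h>172))&(s>150)&(v>120),"red",160)
blobs((h>45)&(h<75)&(s>120)&(v>60),"green",8)
blobs((h>80)&(h<100)&(s>150)&(v>100),"turq",30)
for n,u,vv,z in(("brown",546/1.5,230/1.5,150),("piston",337/1.5,315/1.5,42),("tape",383/1.5,279/1.5,22)):print(n,ray(m,u,vv,z=z).round(0))
o=monitor.get_obs();print(R.from_quat(o["eef_rot"]).as_matrix().round(3))
m=viewer.camera_model("scene");f=np.load("pics/scene.npz");p,d=f["p"],f["d"]
for u,v in((290,246),(215,320),(375,337)):
    print(ray(m,u/1.5,v/1.5,z=160).round(0))
E
```

```text
red 206 [316.7 155.1] [ 653.2 -114.1  160. ] [ 653.2 -114.1  159.8]
red 211 [350.1 235.5] [ 475.3 -186.2  160. ] [ 475.3 -186.2  160. ]
red 186 [278.7 241.9] [460.6 -29.4 160. ] [460.6 -29.4 160. ]
green 966 [164.2 205.9] [545.6 256.9   8. ] [545.7 257.6   4.9]
turq 185 [299.2 202.9] [553.6 -86.4  30. ] [553.6 -86.5  29.4]
brown [ 659. -222.  150.]
piston [534.  99.  42.]
tape [596.  24.  22.]
[[-0.921 -0.     0.39 ]
 [-0.39   0.001 -0.921]
 [-0.    -1.    -0.001]]
[464. -30. 160.]
[ 482. -189.  160.]
[ 658. -115.  160.]
```

Request:
step_arm(motion="1 -183 -14 -95 0 0 0;1 -366 -28 -191 0 0 0;1 -366 -28 -191 0 0 0;1 -366 -28 -191 0 0 0;1 -366 -28 -191 0 0 0;1 -366 -28 -191 0 0 0;1 -366 -28 -191 0 0 0;1 -366 -28 -191 0 0 0", force=50)

```text
clock: 1.1
tcp_pos: [478.1, -185.8, 259.0]
eef_rot: [-0.142, 0.693, -0.693, 0.142]
wrist_force: [-0.9, 0.6, 0.5]
grip_width: 0.999
```

```bash
cat >>h.py <<'E'
def caps(name=None,top=160):
    o=monitor.get_obs();p,d=viewer.snapshot("wrist");m=viewer.camera_model("wrist")
    if name: cv2.imwrite(f"pics/{name}.png",cv2.resize(p[:,:,::-1],(768,576)))
    v,u=np.mgrid[:384,:512]
    P=np.stack([(u-m["cx"])/m["fx"]*d,(v-m["cy"])/m["fy"]*d,d,np.ones_like(d)],-1)@m["mount"].T
    W=R.from_quat(o["eef_rot"]).apply(P[...,:3].reshape(-1,3)).reshape(384,512,3)+o["tcp_pos"]
    h=cv2.cvtColor(p,cv2.COLOR_RGB2HSV)
    red=((h[...,0]<8)|(h[...,0]>172))&(h[...,1]>120)&(abs(W[...,2]-top)<8)&(d>0)
    n,l,s,c=cv2.connectedComponentsWithStats(red.astype(np.uint8))
    for i in range(1,n):
        if s[i,4]>100:
            w=W[l==i];w=w[abs(w[:,2]-np.median(w[:,2]))<2.5]
            (e,r)=cv2.minEnclosingCircle(w[:,:2].astype(np.float32))
            print("cap px",c[i].round(),s[i,4],"mean",w.mean(0).round(1),"circ",np.round(e,1),round(r,1))
    return W,p
def st():
    o=monitor.get_obs();print(*(np.round(o[k],3) for k in("clock","tcp_pos","wrist_force","moment","grip_width","joints")))
E
python3 -c "
from h import *
st();caps('w1');print(go(475,-186,91))"
```

```text
1.1 [ 478.107 -185.809  258.998] [-0.899  0.625  0.466] [-0.002 -0.036 -0.014] 0.999 [-0.442  0.196  1.585  0.     1.361  0.724]
cap px [ 48. 128.] 2363 mean [462.8 -30.7 159.6] circ [462.7 -30.1] 19.1
cap px [260. 193.] 1851 mean [ 478.2 -188.5  160. ] circ [ 477.7 -188.7] 18.4
[  1.67350902 167.89957932  -1.70251903]
```

View pics/w1.png

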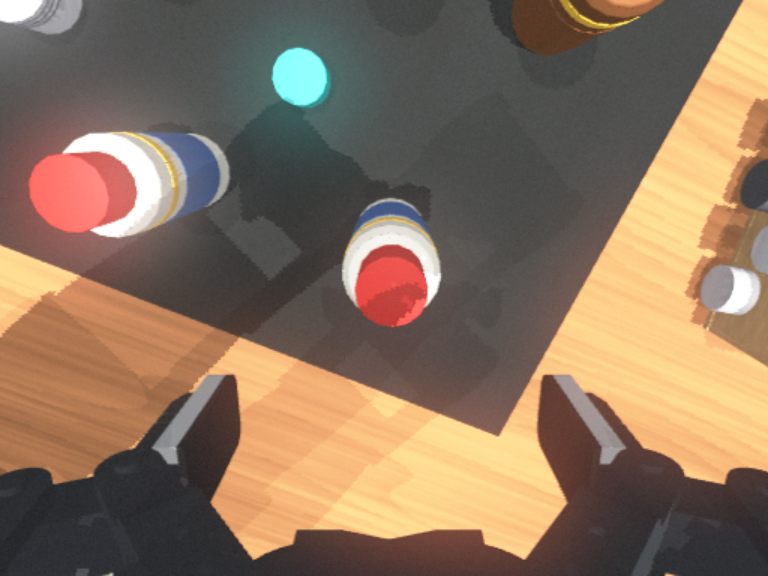

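The wrist view has the can centred under the gripper, with its cap at (392,285). The second can's cap is at (80,190). Measured cap tops are at 160 mm and the radius is about 18.5 mm, as they should be. Going down to grip.

Request:
step_arm(motion="1 1 40 2.5 0 0 0;1 1 80 2.5 0 0 0;1 1 120 2.5 0 0 0;1 1 150 2.5 0 0 0;1 1 166 2.5 0 0 0;1 1 166 2.5 0 0 0;0.3 1 166 2.5 0 0 0;0.3 1 166 2.5 0 0 0")

```text
clock: 2.15
tcp_pos: [477.6, -190.6, 94.4]
eef_rot: [0.14, -0.693, 0.693, -0.141]
wrist_force: [-0.7, 2.7, 8.6]
grip_width: 0.653
```

Request:
step_arm(motion="0.1 0 0 0 0 0 0;-0.2 0 0 0 0 0 0;-0.2 0 0 0 0 0 0;-0.2 0 0 0 0 0 0;-0.2 0 0 0 0 0 0", force=40)

```text
clock: 2.78
tcp_pos: [477.7, -190.5, 94.7]
eef_rot: [0.14, -0.693, 0.693, -0.142]
wrist_force: [-1.6, 1.6, 8.3]
grip_width: 0.644
```

```bash
python3 -c "
from h import *
st()"
```

```text
2.775 [ 477.748 -190.516   94.726] [-1.558  1.636  8.292] [ 0.389  0.2   -0.016] 0.644 [-0.451  0.38   1.759  0.     1.     0.719]
```

Request:
step_arm(motion="-0.2 0 -10 0 0 0 0;-0.2 0 -25 0 0 0 0;-0.2 0 -25 0 0 0 0;-0.2 0 -25 0 0 0 0;-0.2 0 -25 0 0 0 0;-0.2 0 -25 0 0 0 0")

```text
clock: 3.52
tcp_pos: [477.0, -190.4, 118.0]
eef_rot: [-0.141, 0.693, -0.693, 0.141]
wrist_force: [0.5, -0.9, -0.8]
grip_width: 0.643
```

```bash
python3 -c "
from h import *
st();W,p=caps('w2')
st()"
```

```text
3.525 [ 476.996 -190.401  117.99 ] [ 0.513 -0.888 -0.801] [-0.049 -0.03   0.072] 0.643 [-0.451  0.347  1.743 -0.     1.053  0.719]
cap px [261. 272.] 1842 mean [ 492.6 -185.2  162. ] circ [ 483.7 -189.8] 17.2
3.575 [ 477.01  -190.401  118.018] [ 0.521 -0.178 -0.889] [ 0.028  0.03  -0.032] 0.642 [-0.451  0.346  1.743 -0.     1.053  0.719]
```

View pics/w2.png

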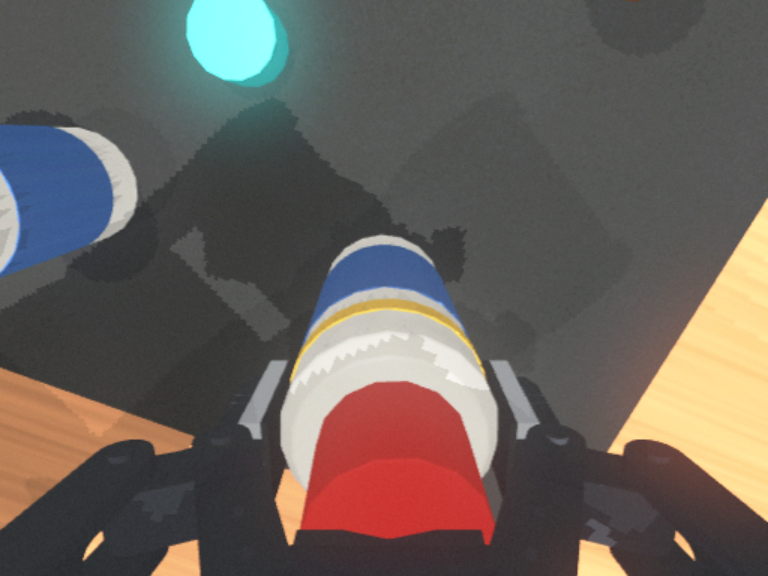

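Request:
step_arm(motion="-0.2 0 12 0 0 0 0;-0.2 0 20 0 0 0 0;-0.2 0 24 0 0 0 0;-0.2 0 24 0 0 0 0;0.1 0 24 0 0 0 0;0.4 0 24 0 0 0 0;0.7 0 24 0 0 0 0;1 0 24 0 0 0 0")

```text
clock: 4.58
tcp_pos: [477.1, -190.5, 94.1]
eef_rot: [-0.141, 0.693, -0.693, 0.141]
wrist_force: [1.3, -0.3, 0.3]
grip_width: 0.994
```

Request:
step_arm(motion="1 0 0 0 0 0 0;1 0 -30 0 0 0 0;1 0 -90 0 0 0 0;1 0 -150 0 0 0 0;1 0 -166 0 0 0 0;1 0 -166 0 0 0 0;1 0 -166 0 0 0 0")

```text
clock: 5.45
tcp_pos: [476.7, -190.3, 258.4]
eef_rot: [-0.142, 0.694, -0.692, 0.14]
wrist_force: [0.0, -0.6, -0.8]
grip_width: 0.998
```

```bash
python3 -c "
from h import *
st();caps();print(go(463,-30.5,259))"
```

```text
5.45 [ 476.658 -190.253  258.404] [ 0.015 -0.554 -0.838] [ 0.016 -0.031  0.017] 0.998 [-0.451  0.198  1.584 -0.     1.362  0.719]
cap px [ 42. 124.] 2404 mean [462.9 -30.7 159.7] circ [462.4 -30.5] 18.8
cap px [256. 189.] 1869 mean [ 478.3 -188.1  160. ] circ [ 477.7 -188.1] 18.4
[ -49.74353718   -0.3411265  -152.43306289]
```

The can is back exactly where it was and still capped, and the lift read only about 1 N, so it is light. Next is the can at (463,-30.5).

Request:
step_arm(motion="1 -25 0 -76 0 0 0;1 -50 0 -152 0 0 0;1 -50 0 -152 0 0 0;1 -50 0 -152 0 0 0;1 -50 0 -152 0 0 0;1 -50 0 -152 0 0 0")

```text
clock: 6.25
tcp_pos: [463.8, -31.8, 259.8]
eef_rot: [-0.141, 0.693, -0.693, 0.14]
wrist_force: [0.1, -0.0, 0.3]
grip_width: 1.0
```

```bash
python3 -c "
from h import *
st();caps()"
```

```text
6.25 [463.845 -31.805 259.82 ] [ 0.092 -0.014  0.271] [0.008 0.034 0.002] 1.0 [-0.147  0.086  1.709 -0.     1.348  1.024]
cap px [488.   1.] 101 mean [ 639.8 -119.6  158.2] circ [ 640.8 -120.7] 7.2
cap px [254. 191.] 1856 mean [463. -30. 160.] circ [462.6 -30.2] 18.6
cap px [445. 248.] 1796 mean [ 478.4 -187.1  160.2] circ [ 477.7 -187.7] 18.8
```

Request:
step_arm(motion="1 0 40 -2 0 0 0;1 0 80 -2 0 0 0;1 0 120 -2 0 0 0;1 0 150 -2 0 0 0;1 0 165 -2 0 0 0;0.6 0 165 -2 0 0 0;0.3 0 165 -2 0 0 0;0.1 0 165 -2 0 0 0")

```text
clock: 7.3
tcp_pos: [463.8, -29.2, 96.6]
eef_rot: [0.14, -0.693, 0.693, -0.142]
wrist_force: [0.1, 0.3, 7.6]
grip_width: 0.637
```

Request:
step_arm(motion="-0.2 0 0 0 0 0 0;-0.2 0 0 0 0 0 0;-0.2 0 0 0 0 0 0;-0.2 0 -10 0 0 0 0;-0.2 0 -25 0 0 0 0;-0.2 0 -25 0 0 0 0;-0.2 0 -25 0 0 0 0;-0.2 0 -25 0 0 0 0")

```text
clock: 8.3
tcp_pos: [462.9, -29.1, 119.9]
eef_rot: [-0.141, 0.693, -0.693, 0.141]
wrist_force: [0.2, 0.1, -1.3]
grip_width: 0.635
```

Request:
step_arm(motion="-0.2 0 0 0 0 0 0;-0.2 0 0 0 0 0 0")

```text
clock: 8.55
tcp_pos: [463.0, -29.1, 120.1]
eef_rot: [-0.141, 0.693, -0.693, 0.141]
wrist_force: [-0.4, 0.8, -1.8]
grip_width: 0.64
```

This one reads about -1.5 N, so it is light too. I'll put it back and go to the third.

Request:
step_arm(motion="-0.2 0 12 0 0 0 0;-0.2 0 20 0 0 0 0;-0.2 0 24 0 0 0 0;-0.2 0 24 0 0 0 0;0.1 0 24 0 0 0 0;0.4 0 24 0 0 0 0;0.7 0 24 0 0 0 0;1 0 24 0 0 0 0")

```text
clock: 9.55
tcp_pos: [463.0, -29.1, 96.2]
eef_rot: [-0.141, 0.693, -0.693, 0.141]
wrist_force: [0.1, 0.0, -0.1]
grip_width: 0.994
```

Request:
step_arm(motion="1 0 0 0 0 0 0;1 0 -30 0 0 0 0;1 0 -90 0 0 0 0;1 0 -150 0 0 0 0;1 0 -166 0 0 0 0;1 0 -166 0 0 0 0")

```text
clock: 10.3
tcp_pos: [463.2, -29.2, 262.4]
eef_rot: [0.14, -0.693, 0.693, -0.141]
wrist_force: [-0.6, 0.0, -0.6]
grip_width: 1.0
```

```bash
python3 -c "
from h import *
st();caps();print(go(655,-114.5,259))"
```

```text
10.3 [463.171 -29.165 262.363] [-0.642  0.008 -0.617] [-0.018  0.061  0.007] 1.0 [-0.142  0.081  1.708  0.     1.351  1.028]
cap px [490.   2.] 185 mean [ 640.9 -120.1  159.4] circ [ 642.5 -120.8] 9.9
cap px [258. 191.] 1801 mean [463.2 -29.9 160. ] circ [462.7 -30. ] 18.4
cap px [446. 247.] 1761 mean [ 478.3 -187.1  160.2] circ [ 477.8 -187.6] 18.8
[-143.69035695    1.77514517  153.64689776]
```

Request:
step_arm(motion="1 -48 0 51 0 0 0;1 -96 2 102 0 0 0;1 -144 2 153 0 0 0;1 -144 2 153 0 0 0;1 -144 2 153 0 0 0;1 -144 2 153 0 0 0;1 -144 2 153 0 0 0")

```text
clock: 11.22
tcp_pos: [654.8, -113.4, 260.3]
eef_rot: [-0.141, 0.693, -0.693, 0.141]
wrist_force: [0.2, 0.4, -0.1]
grip_width: 1.003
```

```bash
python3 -c "
from h import *
st();caps();print(go(656,-115,94))"
```

```text
11.225 [ 654.808 -113.432  260.277] [ 0.198  0.412 -0.097] [ 0.     0.017 -0.01 ] 1.003 [-0.227  0.548  1.106  0.     1.487  0.943]
cap px [261. 189.] 1838 mean [ 657.6 -115.4  160. ] circ [ 657.1 -115.6] 18.4
[ -0.3568167  166.53903068   1.84102849]
```

Request:
step_arm(motion="1 -2 40 3 0 0 0;1 -2 80 3 0 0 0;1 -2 120 3 0 0 0;1 -2 150 3 0 0 0;1 -2 165 3 0 0 0;0.6 -2 165 3 0 0 0;0.3 -2 165 3 0 0 0;0.1 -2 165 3 0 0 0")

```text
clock: 12.28
tcp_pos: [659.0, -115.7, 97.2]
eef_rot: [0.14, -0.693, 0.693, -0.142]
wrist_force: [-1.0, 2.1, 7.6]
grip_width: 0.636
```

Request:
step_arm(motion="-0.2 0 0 0 0 0 0;-0.2 0 0 0 0 0 0;-0.2 0 0 0 0 0 0;-0.2 0 -10 0 0 0 0;-0.2 0 -25 0 0 0 0;-0.2 0 -25 0 0 0 0;-0.2 0 -25 0 0 0 0;-0.2 0 -25 0 0 0 0")

```text
clock: 13.28
tcp_pos: [658.1, -115.8, 119.7]
eef_rot: [-0.141, 0.693, -0.693, 0.14]
wrist_force: [0.5, 0.0, -2.7]
grip_width: 0.637
```

Request:
step_arm(motion="-0.2 0 0 0 0 0 0;-0.2 0 0 0 0 0 0")

```text
clock: 13.52
tcp_pos: [658.3, -115.8, 120.1]
eef_rot: [-0.141, 0.693, -0.693, 0.141]
wrist_force: [0.5, -0.1, -4.1]
grip_width: 0.637
```

It reads -2.7 and -4.1 N, so this is the full can. I'll set it down, let go, and rise straight up to cap height (TCP about 142).

Request:
step_arm(motion="-0.2 0 12 0 0 0 0;-0.2 0 20 0 0 0 0;-0.2 0 24 0 0 0 0;-0.2 0 24 0 0 0 0;0.1 0 24 0 0 0 0;0.4 0 24 0 0 0 0;0.7 0 24 0 0 0 0;1 0 24 0 0 0 0")

```text
clock: 14.52
tcp_pos: [658.4, -115.9, 96.1]
eef_rot: [0.141, -0.693, 0.693, -0.141]
wrist_force: [0.3, -0.6, -0.1]
grip_width: 1.0
```

Request:
step_arm(motion="1 0 0 0 0 0 0;1 0 -20 0 0 0 0;1 0 -46 0 0 0 0;1 0 -46 0 0 0 0;1 0 -46 0 0 0 0")

```text
clock: 15.15
tcp_pos: [658.2, -115.8, 142.3]
eef_rot: [-0.141, 0.693, -0.693, 0.141]
wrist_force: [0.3, -0.6, -0.7]
grip_width: 0.999
```

```bash
python3 -c "
from h import *
st();W,p=caps('w3')"
```

```text
15.15 [ 658.21  -115.774  142.279] [ 0.327 -0.622 -0.69 ] [-0.006 -0.03  -0.029] 0.999 [-0.229  0.64   1.239  0.     1.263  0.941]
cap px [250. 271.] 5844 mean [ 657.4 -113.2  159.9] circ [ 656.3 -113.8] 18.9
```

View pics/w3.png

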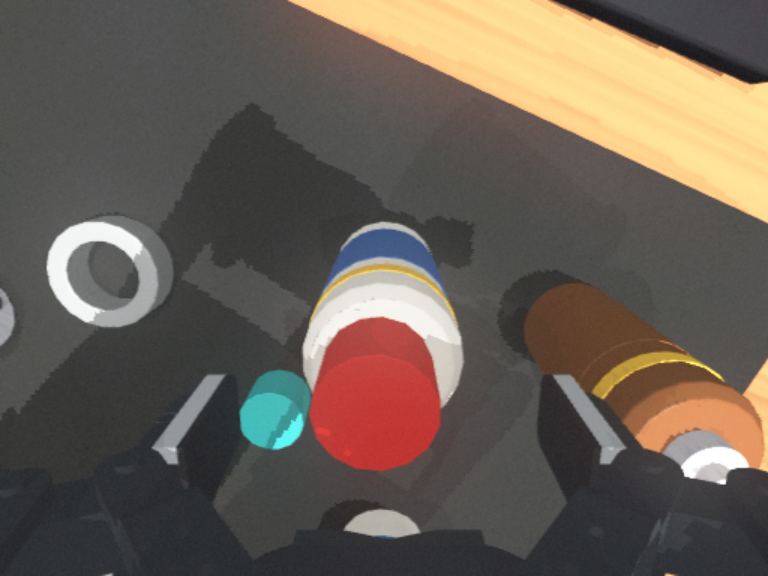

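The full can stands with its cap on at (375,410), about 2 mm left of the jaw centre. I'll shift slightly, close gently and lift.

Request:
step_arm(motion="0.6 0 0 -2 0 0 0;0.3 0 0 -2 0 0 0;0.1 0 0 -2 0 0 0;0 0 0 -2 0 0 0;-0.1 0 0 -2 0 0 0;-0.2 0 0 -2 0 0 0;-0.4 0 0 -2 0 0 0;-0.4 0 0 -2 0 0 0", force=20)

```text
clock: 16.2
tcp_pos: [657.6, -114.0, 142.4]
eef_rot: [0.141, -0.693, 0.693, -0.141]
wrist_force: [-0.3, 0.2, 2.5]
grip_width: 0.418
```

Request:
step_arm(motion="-0.4 0 0 0 0 0 0;-0.4 0 -10 0 0 0 0;-0.4 0 -30 0 0 0 0;-0.4 0 -60 0 0 0 0;-0.4 0 -80 0 0 0 0;-0.4 0 -80 0 0 0 0;-0.4 0 -80 0 0 0 0")

```text
clock: 17.08
tcp_pos: [657.3, -113.9, 221.7]
eef_rot: [-0.141, 0.693, -0.693, 0.141]
wrist_force: [-0.4, 0.1, -0.5]
grip_width: 0.421
```

```bash
python3 -c "
from h import *
st();W,p=caps('w4',241);print(go(545.6,256.9,222))"
```

```text
17.075 [ 657.336 -113.882  221.747] [-0.359  0.068 -0.486] [ 0.017  0.013 -0.019] 0.421 [-0.226  0.575  1.153  0.     1.414  0.944]
cap px [259. 272.] 5731 mean [ 657.9 -114.8  239.2] circ [ 656.8 -115.1] 18.8
[-4.18679549e+01 -3.38957858e-01 -3.84979508e+02]
```

View pics/w4.png

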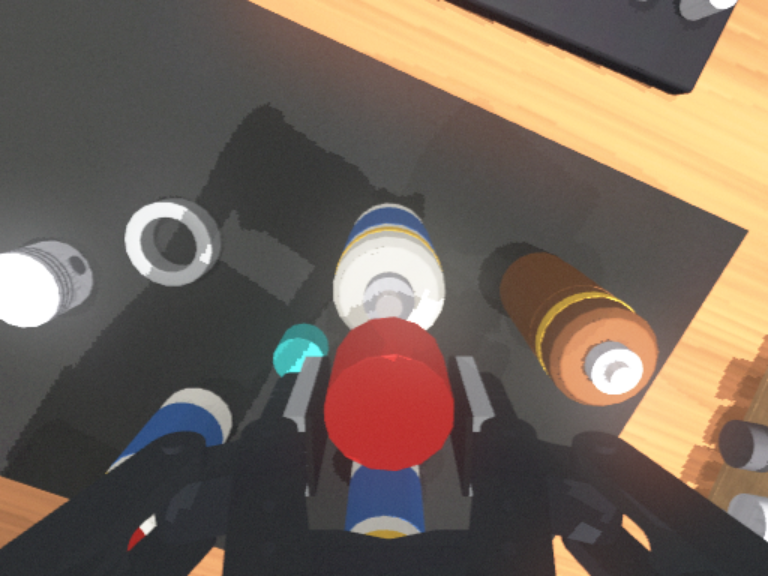

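The cap is held level between the pads and the can stands bare at (388,290). Moving over the dish.

Request:
step_arm(motion="-0.4 -6 0 -55 0 0 0;-0.4 -12 0 -110 0 0 0;-0.4 -18 0 -165 0 0 0;-0.4 -24 0 -220 0 0 0;-0.4 -30 0 -275 0 0 0;-0.4 -36 0 -330 0 0 0;-0.4 -42 0 -385 0 0 0;-0.4 -42 0 -385 0 0 0")

```text
clock: 18.12
tcp_pos: [544.5, 259.9, 221.4]
eef_rot: [-0.143, 0.693, -0.693, 0.142]
wrist_force: [1.2, -1.7, -0.3]
grip_width: 0.418
```

Request:
step_arm(motion="-0.4 0 0 0 0 0 0;-0.4 0 0 0 0 0 0;-0.4 0 0 0 0 0 0")

```text
clock: 18.5
tcp_pos: [546.4, 255.9, 222.2]
eef_rot: [0.14, -0.693, 0.693, -0.14]
wrist_force: [-0.3, 0.0, 0.2]
grip_width: 0.42
```

```bash
python3 -c "
from h import *
st();W,p=caps('w5',241)
h=cv2.cvtColor(p,cv2.COLOR_RGB2HSV);g=(h[...,0]>45)&(h[...,0]<75)&(h[...,1]>120)&(W[...,2]<25)
w=W[g];print(g.sum(),w.mean(0),np.percentile(w,[1,99],axis=0),cv2.minEnclosingCircle(w[:,:2].astype(np.float32)))
"
```

```text
18.5 [546.391 255.932 222.217] [-0.289  0.026  0.218] [-0.01  -0.017  0.013] 0.42 [ 0.377  0.426  1.371 -0.     1.344  1.549]
cap px [259. 272.] 5783 mean [546.9 255.  239.7] circ [546.1 254.6] 18.7
4025 [546.40696856 260.17302509   6.00558754] [[506.72833476 213.8739371    1.59543348]
 [588.19498791 296.96147512  14.99438379]] ((545.9158935546875, 254.42770385742188), 45.787845611572266)
```

View pics/w5.png

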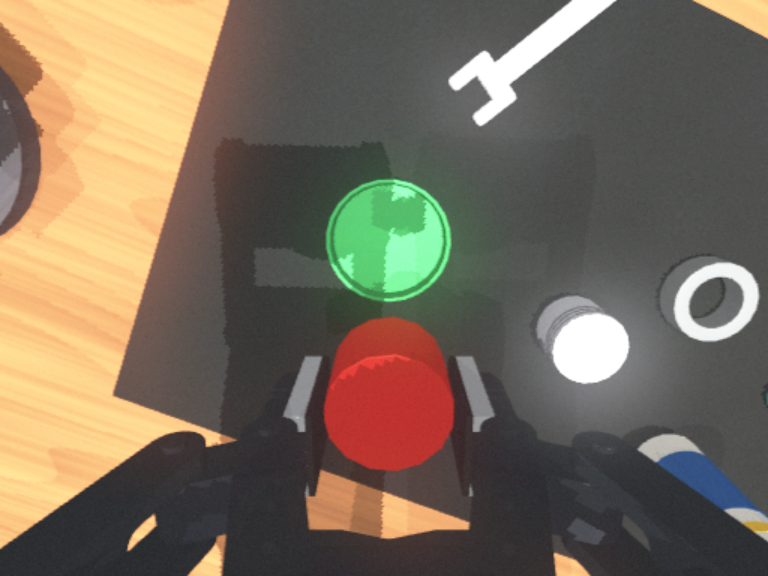

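The dish's full rim is visible, centred near (388,240), which is about (546,255) and directly under the cap. Lowering 205 mm.

Request:
step_arm(motion="-0.4 0 50 0 0 0 0;-0.4 0 100 0 0 0 0;-0.4 0 150 0 0 0 0;-0.4 0 180 0 0 0 0;-0.4 0 195 0 0 0 0;-0.4 0 203 0 0 0 0;-0.4 0 205 0 0 0 0;-0.4 0 205 0 0 0 0")

```text
clock: 19.55
tcp_pos: [546.5, 257.1, 18.2]
eef_rot: [-0.14, 0.693, -0.693, 0.141]
wrist_force: [-0.7, 0.2, -0.3]
grip_width: 0.422
```

Request:
step_arm(motion="-0.4 0 0 0 0 0 0;-0.05 0 0 0 0 0 0;0.2 0 0 0 0 0 0;0.3 0 0 0 0 0 0;0.3 0 0 0 0 0 0")

```text
clock: 20.18
tcp_pos: [546.0, 256.9, 17.3]
eef_rot: [-0.141, 0.693, -0.693, 0.141]
wrist_force: [0.1, 0.2, 0.4]
grip_width: 0.649
```

Request:
step_arm(motion="0.3 0 -20 0 0 0 0;0.3 0 -60 0 0 0 0;0.5 0 -120 0 0 0 0;0.5 0 -180 0 0 0 0;0.5 0 -200 0 0 0 0;0.5 0 -200 0 0 0 0;0.5 0 -200 0 0 0 0;0.5 0 -200 0 0 0 0")

```text
clock: 21.18
tcp_pos: [545.6, 256.7, 216.0]
eef_rot: [0.142, -0.693, 0.693, -0.14]
wrist_force: [-0.0, -0.6, -0.1]
grip_width: 0.752
```

```bash
python3 - <<'E'
from h import *
st();W,p=caps(None,34)
p,d=viewer.snapshot("top");t=p[100:295,90:420,::-1]
cv2.imwrite("pics/top2.png",cv2.resize(t,None,fx=2.4,fy=2.4))
p,d=viewer.snapshot("scene");cv2.imwrite("pics/sc2.png",cv2.resize(p[:,:,::-1],(768,576)))
E
```

```text
21.175 [545.645 256.729 215.985] [-0.018 -0.624 -0.082] [-0.012  0.014  0.044] 0.752 [ 0.379  0.431  1.379 -0.     1.334  1.549]
cap px [259. 166.] 1055 mean [546.6 255.8  34. ] circ [546.4 255.6] 18.1
```

View pics/sc2.png

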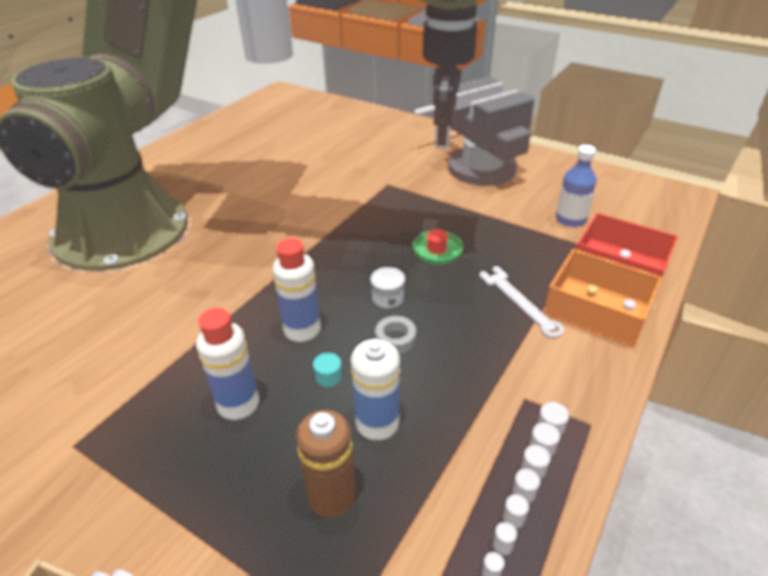

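The cap sits upright in the dish at (438,240). The full can stands bare at (375,390), the other two are still capped, and the bystanders haven't moved. The cap top at 34 mm means its edge is at 4 mm, flat on the dish floor. Handing in.

```bash
python3 -c "
from plant import ctrl
print(ctrl.close_job())"
```

```text
the job is handed in; nothing more can be done
None
```

The full can's red cap is now in the green dish, and the job was handed in at about 21 s of the 69 s allowed; no verdict was reported.

**Finding the full can:** I lifted each can about 25 mm and stood it back in its place. The wrist read about -0.9 N for the can at (478,-188) mm and -1.3 to -1.8 N for the one at (463,-30). The one at (657,-115) read -2.7 to -4.1 N, so I took it as the full one. The readings carried nearly 1 N of noise, but the gap was clear enough. I took the cap off that can after letting it go.

**Last checks:**
- **Cap in the dish:** it lies within about 2 mm of the dish centre. Its top measured 34.0 mm up, so its open edge is on the 4 mm floor and it lies flat.
- **Cans:** in the last scene picture all three stand upright where they were, and the two light ones still wear their caps. I measured the two light cans after setting them back, and they were within about 1 mm of their starts. I did not re-measure the full can after uncapping it.
- **Everything else:** the piston, tape, wrench, turquoise cap and brown can look unmoved in that picture, and the gripper is clear. I also saved a final top view but did not look at it.

No check failed. While closing on each can, the wrist briefly read about 8 N upward, probably from the pads swinging forward, and this went away on lifting.

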